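Soap the bottle brush, scrub out the stoneware jars and set them on the cedar board

ROBOT

A 6-joint arm with a two-finger parallel gripper is mounted at the origin on the work surface. World frame = base frame: x ahead of the robot, y to its left, z up, the work surface at z = 0. Lengths are in m, angles in rad, forces in N, time in s.
With the tool pointing down it reaches from about 0.225 to 0.875 m from the base axis. Payload 3.4 kg.
Tool frame: the origin (TCP) lies midway between the tips of the shut fingers; the grasp point (between the pads) lies 19 mm behind it (manip.pinch_z is the distance from the TCP to the grasp point, in m); z points along the fingers, y is the line along which they close (so a half turn about z gives the same grasp; the last joint's range is limited). The gripper opens to 85 mm and grips with 20 to 120 N. Pads are 22 mm wide; open, the fingers measure 114 mm over their backs; the gripper's body (76 mm by 85 mm) begins 54 mm behind the grasp point. The pads swing forward as they close: fully open they stand 13 mm farther back than shut.
Start: joints at [1.201, 0.276, 1.505, -0, 1.361, -0.121], TCP at [0.142, 0.557, 0.231] pointing down, gripper open.
Joint ranges: [-2.89, 2.89], [-0.75, 2.08], [0.22, 2.7], [-1.18, 4.32], [0.11, 2.71], [-2.7, 2.7]. Speed limits (rad/s): [2.57, 2.57, 3.14, 3.14, 3.14, 3.14].

INTERFACE

Orientations are given as a unit quaternion [w, x, y, z].
In Python, from rig import manip gives the robot as it stands.
- The arm moves only by the tool carry_out, never from a script. Its arguments are lists of equal length, an entry for each row: "delta_pos": the shift along the tool's x, y, z scaled (see below), a list of three; "turn": the turn, a rotation vector about the tool's x, y, z scaled (see below), a list of three; "claw": the closure, from -1 (fully open) to 1 (shut). A call has 1 to 12 rows; each row is the pose to reach, as a shift and turn from the pose commanded when the call began, along the tool's axes at that moment; what a row does not reach only later rows make up. The controller multiplies each number of a shift by 400 mm and each number of a turn by 30 degrees. A row lasts 1/10 s, in which the tool goes at most 50 mm and 8.59 degrees, less where a joint would pass 70% of its speed; a pose out of reach is approached as far as the arm can. A call with a number of a shift or a turn outside -1 to 1 is refused whole. A call with a gripper value outside its range is refused whole. The fingers move at their own pace and stop on an object; "force" is the grip in N (left out, the last holds). Time passes only in rows, so rows that repeat a pose let the fingers close. It gives the time, the measured TCP pose, the force, the opening and the grip force at its end, in the units of the state.
- manip.get_state(): the state, without advancing time (a new reading comes with each control period).
- manip.get_image(name): name is "scene" or "side" or "wrist"; returns a dict with "image" (420x560x3 uint8, red, green, blue), "z_map" (420x560 float32, m along the optical axis (not along the pixel's ray), 0 where there is no reading), "fx", "fy", "cx", "cy" (pixels), "k1" (the pictures are not rectified: a ray, as slopes to the right and down, at radius r is drawn at 1 + k1 r^2 times it, then the intrinsics apply), "world_to_cam" (4x4, takes a point from world to camera coordinates). Camera axes: x right, y down, z forward; pixel columns grow to the right and rows downward; lengths in m; the calibration is good to about 2 mm. A picture is of the moment at which its call begins.
- manip.sign_off(): hands the job in; it is judged then, once.
Trained networks look in the newest picture that a camera, given by its name, has taken for a name from the list of things; names that differ only in an ending like _2 or _b are one class to them, and where a whole thing is asked for, a point or a joint stands for the part that bears it (a point fixed in the world has none). Each returns a list of dicts, best first, with "score" (0 to 1); they miss things now and then, are a little off and sometimes report something else, mostly with a low value. They report only what shows in the picture. A call takes as long as a camera call. They do not tell look-alikes from the thing itself.
- manip.spot_in(camera, query): "point" ([x, y, z] in m, in world coordinates, good to about 4 mm: the middle of the surface that is visible of it).
- manip.place_of(camera, query): "point" ([x, y, z] in m, in world coordinates, good to about 4 mm: a listed point, or the origin of a listed thing).
The state is a dict: "clock": time; "qpos": joint angles; "qd": joint speeds; "effort": joint torques, N m; "position": TCP position; "ee_rot": TCP orientation; "contact_force": force on the tool from outside, world axes, zero at the start; "moment": the same for the moment, N m; "width": finger opening in m; "gripper_force": force on a finger pad.
Only numpy, scipy, OpenCV 4.12 (cv2) and the standard library are available. Lean on these libraries where they do the work, as an engineer would, in place of code of your own. Each camera call takes 0.05 s, during which the arm holds its last target. There are 200 camera calls.

TASK

Wash out the empty stoneware jars that are there (two or three of them): with the brush still in its holder, press the holder's plunger fully down to its stop to soap the bristles; then take the brush and work it inside each jar - down to the floor, up to the mouth, down to the floor again - doing the tall square jar first, then the low square one, then the round one, leaving out whichever is missing. At the end the jars stand upright on the cedar board, moved there before or after scrubbing as you like, and the brush hangs back upright in its canister. Leave the other things where they are.

Things in the scene. Friction and masses are not known exactly. Their poses are not given: they have to be found in the camera images.
- jar_tall: open square jar of pale stoneware, outside 60 x 60 mm, 105 mm tall, walls and floor 4 mm (inside 52 x 52 mm), 0.2 to 0.4 kg; stands upright. Origin at the centre of its underside, z up, x and y square to its sides. May be absent (None at the start).
- jar_low: open square jar of pale stoneware like the tall one, outside 60 x 60 mm, but 80 mm tall, walls and floor 4 mm. Origin at the centre of its underside, z up, x and y square to its sides. May be absent.
- jar_round: open round jar of pale stoneware, outside diameter 62 mm, 95 mm tall, walls and floor 4 mm (inside diameter 54 mm). Origin at the centre of its underside, z up. May be absent.
- brush: long bottle brush, 215 mm, 0.12 kg, hanging upright in its canister at the start. Origin at the tip (bottom centre of the bristles), z runs from the tip up the handle. White stiff bristle head: diameter 32 mm, from 0 to 88 mm; thin steel neck; wooden guard disc of diameter 72 mm from 120 to 126 mm, which hangs on the canister's rim; square wooden handle 24 x 24 mm from 126 to 215 mm, its sides square to the brush's x and y.
- holder: brush holder with built-in soap plunger, fixed to the counter. Origin at the counter, on the axis of its open upright steel canister (inside diameter 49 mm, inner floor 16 mm up, rim 140 mm up); z up. The hung brush has its tip 20 mm above the counter. The soap pump stands 115 mm from the canister along the holder's -y: a grey drum of diameter 54 mm, 112 mm tall, with the plunger on top.
- plunger (a joint): plunger of the soap pump, in m: 0 sprung up, 0.018 pressed down to its stop. Needs about 2.5 N to start and 10 N at the stop; springs back when let go.
- plunger_top (a point): centre of the top of the plunger's flat steel cap, diameter 44 mm; 150 mm above the counter when up. Moves with the plunger.
- board: cedar drying board fixed to the counter, 170 x 340 mm, 30 mm thick. Origin at the centre of its underside, x across its 170 mm, y along its 340 mm, top 30 mm above the origin. Empty at the start.
- olla_lid: bystander: terracotta olla lid with a knob, diameter 148 mm, 55 mm tall, origin at the centre of its underside. Leave alone.
- tong: bystander: steel tong lying flat, about 215 mm long along its x, 85 mm wide, 14 mm high, origin at its middle. Leave alone.
- silicone_lid: bystander: small orange silicone lid, diameter 76 mm, 25 mm tall, origin at the centre of its underside. Leave alone.
- mug: bystander: blue mug, diameter 80 mm, 90 mm tall, handle to its +y, origin at the centre of its underside. Leave alone.
- oil: bystander: green oil bottle, diameter 60 mm, 200 mm tall, origin at the centre of its underside. Leave alone.
- spoon: bystander: wooden spoon lying along its x. Leave alone.
- salt_bowl: bystander: small marble bowl, diameter 90 mm, 40 mm tall, origin at the centre of its underside. Leave alone.
Things that resemble listed ones, but are neither listed nor needed, are in the scene too. There is more than one size of the holder; the one meant has the size given above.

How it is judged:
On the way, in this order (a step that is already met when the one before it is completed fails the run):
1. the plunger is pressed to its stop (at least 16.5 of 18 mm) with the brush still hanging in its canister (value of joint plunger above 0.0165 m and horizontal distance between brush and holder below 0.014 m and z of brush in the frame of holder below 0.028 m and angle between brush's own z axis and vertical below 0.12 rad), for 0.1 s.
2. the brush's tip is down at the floor of the tall square jar (within 16 mm) (x of brush in the frame of jar_tall between -0.027 and 0.027 m and y of brush in the frame of jar_tall between -0.027 and 0.027 m and z of brush in the frame of jar_tall between -0.005 and 0.02 m), for 0.1 s.
3. the tip is drawn up to within 30 mm of the mouth of the tall square jar (x of brush in the frame of jar_tall between -0.027 and 0.027 m and y of brush in the frame of jar_tall between -0.027 and 0.027 m and z of brush in the frame of jar_tall above 0.075 m).
4. the tip is down at the floor of the tall square jar again (all of step 2), for 0.1 s.
5. the brush's tip is down at the floor of the low square jar (within 16 mm) (x of brush in the frame of jar_low between -0.027 and 0.027 m and y of brush in the frame of jar_low between -0.027 and 0.027 m and z of brush in the frame of jar_low between -0.005 and 0.02 m), for 0.1 s.
6. the tip is drawn up to within 30 mm of the mouth of the low square jar (x of brush in the frame of jar_low between -0.027 and 0.027 m and y of brush in the frame of jar_low between -0.027 and 0.027 m and z of brush in the frame of jar_low above 0.05 m).
7. the tip is down at the floor of the low square jar again (all of step 5), for 0.1 s.
8. the brush's tip is down at the floor of the round jar (within 16 mm) (x of brush in the frame of jar_round between -0.027 and 0.027 m and y of brush in the frame of jar_round between -0.027 and 0.027 m and z of brush in the frame of jar_round between -0.005 and 0.02 m), for 0.1 s.
9. the tip is drawn up to within 30 mm of the mouth of the round jar (x of brush in the frame of jar_round between -0.027 and 0.027 m and y of brush in the frame of jar_round between -0.027 and 0.027 m and z of brush in the frame of jar_round above 0.065 m).
10. the tip is down at the floor of the round jar again (all of step 8), for 0.1 s.
At the end, for the whole second after the job is handed in: every jar present stands upright (0.1 rad) at rest on the board, its centre 20 mm or more inside the edges; the brush hangs in the canister (tip within 14 mm of its axis, under 28 mm above the counter, 0.12 rad of upright); the plunger is up (under 4 mm) (horizontal distance between brush and holder below 0.014 m and z of brush in the frame of holder below 0.028 m and angle between brush's own z axis and vertical below 0.12 rad and value of joint plunger below 0.004 m and linear speed of each of brush, jar_tall, jar_low, jar_round below 0.02 m/s and x of jar_tall in the frame of board between -0.065 and 0.065 m and y of jar_tall in the frame of board between -0.15 and 0.15 m and z of jar_tall in the frame of board between 0.025 and 0.036 m and angle between each of jar_tall, jar_low, jar_round's own z axis and vertical below 0.1 rad and x of jar_low in the frame of board between -0.065 and 0.065 m and y of jar_low in the frame of board between -0.15 and 0.15 m and z of jar_low in the frame of board between 0.025 and 0.036 m and x of jar_round in the frame of board between -0.065 and 0.065 m and y of jar_round in the frame of board between -0.15 and 0.15 m and z of jar_round in the frame of board between 0.025 and 0.036 m); the robot touches nothing.
It fails at once if a bystander is pushed more than 50 mm from its place (distance of any of olla_lid, tong, silicone_lid, mug, oil, spoon, salt_bowl from where it was at the start of the episode above 0.05 m).
Of jar_tall, jar_low, jar_round only 2 to 3 are there at a start; the rules pass over those that are not, and their reading is None.
At some moment in a run one of jar_tall, jar_low, jar_round may be knocked a few centimetres aside while the robot is not near it.
It also fails if it takes over 210 s, if anything falls off the work surface, if the arm or the gripper's body presses on something with over 40 N, if the wrist force passes 120 N, or if a joint passes its speed limit or range.

## Working session

There is one attempt and no reset: what is moved stays moved. The work goes in short steps, Python scripts to look and compute and a tool call to move; the robot and the scene stay as the last step left them, time stands still between calls to the robot, and variables do not carry over. Pictures are saved under pics/ and viewed, at most 14 in all, crops included, and the job is handed in when it is done.

Besides the shell and the picture viewer there is one more tool, called after "Request:" as name(argument=value, ...) on one line, values as JSON. carry_out: Moves the arm, as the interface text tells. Shifts and turns lie within -1 to 1; 1 stands for 400 mm of shift or 30 degrees of turn. Its arguments: {"type":"object","properties":{"delta_pos":{"type":"array","items":{"type":"array","items":{"type":"number","minimum":-1,"maximum":1}}},"turn":{"type":"array","items":{"type":"array","items":{"type":"number","minimum":-1,"maximum":1}}},"claw":{"type":"array","items":{"type":"number"}},"force":{"type":"number"}},"required":["delta_pos","turn","claw"]}

```bash
ls; mkdir -p pics; cat > h.py <<'E'
import numpy as np, cv2
from rig import manip
def im(name,fn=None):
    d=manip.get_image(name)
    if fn: cv2.imwrite('pics/'+fn,cv2.cvtColor(np.asarray(d['image']),cv2.COLOR_RGB2BGR))
    return d
def cloud(d):
    z=np.asarray(d['z_map']);k=d['k1']
    v,u=np.mgrid[0:z.shape[0],0:z.shape[1]]
    K=np.array([[d['fx'],0,d['cx']],[0,d['fy'],d['cy']],[0,0,1.]])
    p=np.stack([u,v],-1).reshape(-1,1,2).astype(float)
    n=cv2.undistortPoints(p,K,np.array([k,0,0,0.])).reshape(z.shape+(2,))
    c=np.dstack([n*z[...,None],z])
    T=np.linalg.inv(np.asarray(d['world_to_cam']))
    w=c@T[:3,:3].T+T[:3,3]
    w[z==0]=np.nan
    return w
def proj(d,P):
    c=(np.asarray(d['world_to_cam'])@np.r_[P,1])[:3];s=c[:2]/c[2]
    s=s*(1+d['k1']*(s@s))
    return np.round([d['fx']*s[0]+d['cx'],d['fy']*s[1]+d['cy']]).astype(int)
E
python3 - <<'E'
from h import *
print(manip.get_state(), manip.pinch_z)
for c in ['scene','side']:
    d=im(c,c+'0.png')
    print(c,np.linalg.inv(d['world_to_cam'])[:3].round(2).tolist())
    for q in ['jar_tall','jar_low','jar_round','brush','holder','plunger_top','board','olla_lid','tong','silicone_lid','mug','oil','spoon','salt_bowl']:
        print(q,[(np.round(r['point'],3).tolist(),round(r['score'],2),proj(d,r['point']).tolist()) for r in manip.place_of(c,q)])
E
```

```text
pics
{'clock': 0.0, 'qpos': array([ 1.20101017e+00,  2.76586583e-01,  1.50617408e+00, -2.17186095e-05,
        1.36069138e+00, -1.20988553e-01]), 'qd': array([ 0.00075003,  0.00159894, -0.00012719,  0.00195842, -0.00060254,
       -0.00147233]), 'effort': array([ 2.91266579e-04, -4.16774440e+01, -2.45803106e+01, -1.17721265e-04,
        1.10998758e-02, -2.05110036e-07]), 'position': array([0.14139413, 0.55677882, 0.23042819]), 'ee_rot': array([-2.15552151e-04,  1.24075895e-01,  9.92272295e-01, -9.04422717e-04]), 'contact_force': array([-0.14414231, -0.13801506,  0.2688381 ]), 'moment': array([-0.00886026, -0.01677387, -0.00234804]), 'gripper_force': 0.0, 'width': 0.08521480507822357} 0.0187
scene [[0.76, 0.43, -0.5, 1.06], [0.65, -0.47, 0.59, -0.67], [0.02, -0.77, -0.64, 0.77]]
jar_tall [([0.59, -0.02, 0.002], 0.61, [309, 244])]
jar_low [([0.45, -0.053, -0.004], 0.74, [259, 227])]
jar_round [([0.586, -0.161, 0.001], 0.81, [269, 276])]
brush []
holder [([0.516, -0.327, 0.003], 0.98, [193, 302]), ([0.299, -0.386, -0.003], 0.58, [114, 269])]
plunger_top [([0.541, -0.441, 0.146], 0.74, [
[... 898 characters left out ...]
3, -0.168, 0.005], 0.6, [271, 217])]
brush []
holder [([0.515, -0.328, -0.0], 0.8, [305, 188]), ([0.307, -0.384, -0.001], 0.68, [380, 184])]
plunger_top [([0.54, -0.442, 0.148], 0.61, [303, 121]), ([0.326, -0.459, 0.1], 0.42, [378, 140])]
board [([0.522, 0.273, -0.001], 0.77, [261, 361])]
olla_lid [([0.781, -0.046, 0.004], 0.93, [181, 238])]
tong [([0.735, 0.217, -0.003], 0.61, [161, 324])]
silicone_lid [([0.444, -0.185, -0.002], 0.81, [326, 221])]
mug [([0.374, -0.257, -0.003], 0.91, [354, 208])]
oil [([0.727, -0.358, 0.001], 0.56, [233, 175])]
spoon [([0.737, -0.206, -0.001], 0.76, [216, 204]), ([0.373, -0.256, 0.003], 0.67, [355, 206])]
salt_bowl [([0.362, 0.04, 0.003], 0.72, [354, 284])]
```

View pics/scene0.png

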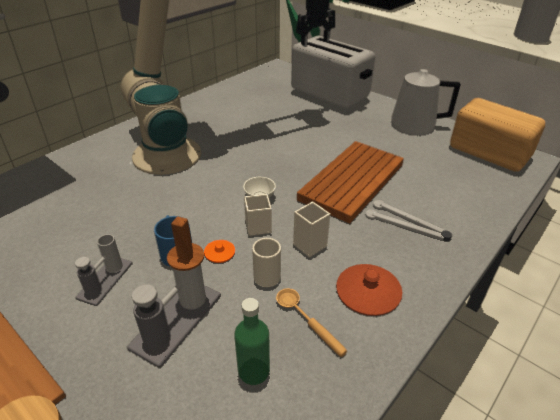

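View pics/side0.png

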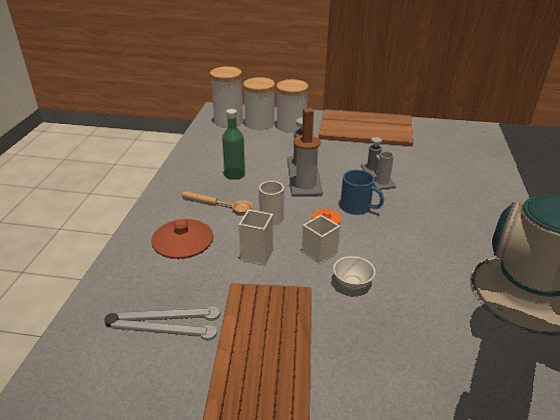

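The scene shows three jars: tall at (312,230), low at (258,215) and round at (266,263), with the board at (352,181). There are two holders. The one at (185,260) with the brush is large, with a cap at about 0.147 m. The one at (100,265) is small, with a cap at about 0.10 m and an empty canister. The large one fits the description.

```bash
python3 - <<'E'
from h import *
S={c:im(c) for c in ['scene','side']}
W={c:cloud(S[c]) for c in S}
def near(c,xy,r,z0,z1):
    w=W[c].reshape(-1,3); m=(np.hypot(w[:,0]-xy[0],w[:,1]-xy[1])<r)&(w[:,2]>z0)&(w[:,2]<z1)
    return w[m]
def rep(n,xy,r,z0,z1):
    A=[near(c,xy,r,z0,z1) for c in W]
    for P,c in zip(A+[np.vstack(A)],['sc','si','both']):
        if len(P)<8: print(n,c,len(P));continue
        rc=cv2.minAreaRect((P[:,:2]*1000).astype(np.float32))
        print(n,c,len(P),'zmax %.3f'%np.percentile(P[:,2],98),'rect',np.round(rc[0],1),np.round(rc[1],1),round(rc[2],1))
rep('tall',(.59,-.02),.06,.095,.12)
rep('low',(.45,-.051),.06,.070,.1)
rep('round',(.585,-.165),.06,.085,.11)
rep('handle',(.516,-.327),.05,.16,.26)
rep('handletop',(.516,-.327),.05,.228,.26)
rep('guard',(.516,-.327),.06,.136,.152)
rep('cap',(.541,-.442),.05,.14,.17)
rep('board',(.521,.272),.21,.024,.036)
im0=np.asarray(S['scene']['image'])[150:370,60:280]
cv2.imwrite('pics/crop1.png',cv2.resize(im0[...,::-1],None,fx=2.7,fy=2.7))
E
```

```text
tall sc 311 zmax 0.108 rect [592.7 -21.1] [64.1 63. ] 79.4
tall si 327 zmax 0.107 rect [591.1 -18.1] [65.8 61.5] 82.6
tall both 638 zmax 0.107 rect [592.1 -18.6] [66.5 63.7] 82.8
low sc 251 zmax 0.082 rect [449.3 -54.1] [60.3 65.6] 52.2
low si 350 zmax 0.082 rect [447.8 -52.5] [66.8 65. ] 54.6
low both 601 zmax 0.082 rect [448.5 -53.5] [67.4 67.6] 52.8
round sc 275 zmax 0.097 rect [ 584.3 -168. ] [60.9 62.1] 74.8
round si 216 zmax 0.098 rect [ 583.5 -166.2] [61.7 63.8] 3.4
round both 491 zmax 0.098 rect [ 584.2 -166.5] [65.2 62.4] 89.4
handle sc 605 zmax 0.236 rect [ 517.6 -327.6] [25.1 26.4] 21.9
handle si 321 zmax 0.237 rect [ 515.  -324.2] [26.9 27.8] 28.8
handle both 926 zmax 0.236 rect [ 515.6 -326. ] [27.7 30.9] 21.9
handletop sc 153 zmax 0.237 rect [ 517.4 -327.2] [24.7 26.2] 19.2
handletop si 59 zmax 0.237 rect [ 515.5 -324.2] [24.4 25.7] 32.7
handletop both 212 zmax 0.237 rect [ 516.3 -326. ] [26.  29.1] 19.2
guard sc 611 zmax 0.150 rect [ 520.  -329.2] [70.9 66.9] 59.4
guard si 259 zmax 0.151 rect [ 513.8 -322.2] [69.1 69.2] 11.1
guard both 870 zmax 0.150 rect [ 516.4 -326.9] [72.4 75.5] 31.2
cap sc 444 zmax 0.152 rect [ 542. -440.] [43.1 43.1] 56.0
cap si 48 zmax 0.153 rect [ 549. -435.] [14.2 42.6] 7.9
cap both 492 zmax 0.152 rect [ 542. -440.] [43.1 43.1] 56.0
board sc 4114 zmax 0.034 rect [520.  272.7] [172.5 347.9] 5.9
board si 12709 zmax 0.033 rect [519.1 256.7] [171.9 315.1] 6.1
board both 16823 zmax 0.033 rect [519.1 272.4] [174.2 348. ] 5.7
```

View pics/crop1.png

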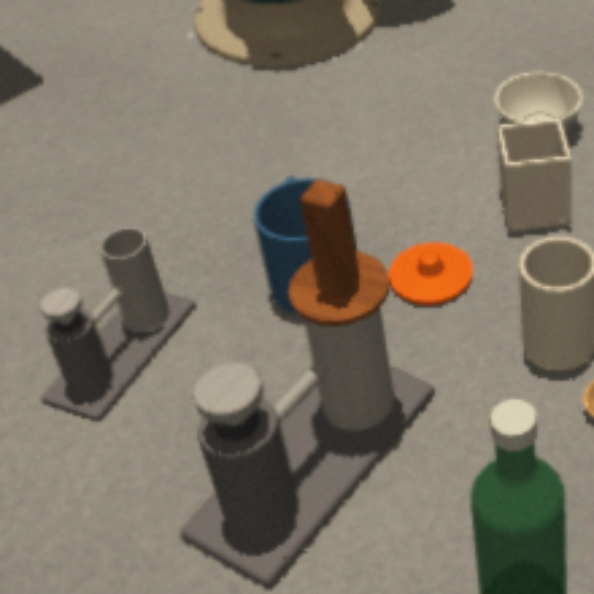

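The crop shows the brush in the large holder. Its plunger is the big cap at crop (228,390); the small one at (62,305) is the look-alike. I'll write a move helper next.

```bash
cat >> h.py <<'E'
from scipy.spatial.transform import Rotation as R
def go(p,yaw,verbose=True):
    """tool-frame move from present pose to TCP p, tool down, closing axis at world yaw (deg, mod 180)"""
    s=manip.get_state();q=s['ee_rot'];r0=R.from_quat([q[1],q[2],q[3],q[0]])
    best=None
    for k in (-180,0,180,360):
        a=np.radians(yaw+k);y=np.array([np.cos(a),np.sin(a),0]);z=np.array([0,0,-1.])
        r=R.from_matrix(np.stack([np.cross(y,z),y,z],1));v=np.degrees((r0.inv()*r).as_rotvec())
        if best is None or np.linalg.norm(v)<np.linalg.norm(best): best=v
    d=r0.inv().apply(np.array(p)-s['position'])
    print('clk %.1f'%s['clock'],'pos',s['position'].round(4),'F',s['contact_force'].round(1),'w %.3f'%s['width'],'shift',np.round(d/.4,4).tolist(),'turn',np.round(best/30,4).tolist())
E
python3 -c "
from h import *
go((.30,.30,.40),-68);go((.542,-.441,.40),-68)"
```

```text
clk 1.6 pos [0.1416 0.5573 0.2313] F [ 0.2 -0.2  0. ] w 0.086 shift [-0.5422, -0.526, -0.4217] turn [0.0001, 0.0001, -1.2085]
clk 1.6 pos [0.1416 0.5573 0.2313] F [ 0.2 -0.2  0. ] w 0.086 shift [-1.5847, -2.1725, -0.4218] turn [0.0001, 0.0001, -1.2085]
```

Request:
carry_out(delta_pos=[[-0.54,-0.53,-0.42],[-0.54,-0.53,-0.42],[-0.54,-0.53,-0.42],[-0.54,-0.53,-0.42],[-0.54,-0.53,-0.42],[-0.54,-0.53,-0.42],[-0.54,-0.53,-0.42],[-0.54,-0.53,-0.42],[-0.54,-0.53,-0.42],[-0.54,-0.53,-0.42]], turn=[[0,0,1],[0,0,1],[0,0,1],[0,0,1],[0,0,1],[0,0,1],[0,0,1],[0,0,1],[0,0,1],[0,0,1]], claw=[1,1,1,1,1,1,1,1,1,1])

```text
clock: 2.6
position: [0.298, 0.2991, 0.3985]
ee_rot: [-0.001, 0.376, 0.926, -0.0]
contact_force: [0.7, -0.2, -1.0]
width: -0.0001
gripper_force: 0.0
```

```bash
python3 -c "
from h import *
go((.48,-.06,.40),16);go((.542,-.441,.40),-14)"
```

```text
clk 2.6 pos [0.298  0.2991 0.3985] F [ 0.7 -0.2 -1. ] w -0.000 shift [-0.9522, -0.3263, -0.0044] turn [-0.0027, -0.0015, 0.993]
clk 2.6 pos [0.298  0.2991 0.3985] F [ 0.7 -0.2 -1. ] w -0.000 shift [-1.7274, -0.9009, -0.0046] turn [-0.0031, -0.0008, 1.993]
```

Request:
carry_out(delta_pos=[[-0.95,-0.33,0],[-0.95,-0.33,0],[-0.95,-0.33,0],[-0.95,-0.33,0],[-0.95,-0.33,0],[-0.95,-0.33,0],[-0.95,-0.33,0],[-0.95,-0.33,0],[-0.95,-0.33,0],[-0.95,-0.33,0],[-0.95,-0.33,0]], turn=[[0,0,1],[0,0,1],[0,0,1],[0,0,1],[0,0,1],[0,0,1],[0,0,1],[0,0,1],[0,0,1],[0,0,1],[0,0,1]], claw=[1,1,1,1,1,1,1,1,1,1,1])

```text
clock: 3.7
position: [0.4784, -0.0591, 0.3986]
ee_rot: [-0.001, 0.603, 0.798, 0.0]
contact_force: [0.2, -1.1, -0.7]
width: -0.0001
gripper_force: 0.0
```

```bash
python3 -c "
from h import *
go((.542,-.441,.40),-14)"
```

```text
clk 3.7 pos [ 0.4784 -0.0591  0.3986] F [ 0.2 -1.1 -0.7] w -0.000 shift [-0.9617, -0.1084, -0.0052] turn [-0.0033, -0.0031, 0.9962]
```

Request:
carry_out(delta_pos=[[-0.96,-0.11,0],[-0.96,-0.11,0],[-0.96,-0.11,0],[-0.96,-0.11,0],[-0.96,-0.11,0],[-0.96,-0.11,0],[-0.96,-0.11,0],[-0.96,-0.11,0],[-0.96,-0.11,0],[-0.96,-0.11,0],[-0.96,-0.11,0]], turn=[[0,0,1],[0,0,1],[0,0,1],[0,0,1],[0,0,1],[0,0,1],[0,0,1],[0,0,1],[0,0,1],[0,0,1],[0,0,1]], claw=[1,1,1,1,1,1,1,1,1,1,1])

```text
clock: 4.8
position: [0.5414, -0.4398, 0.4002]
ee_rot: [-0.0, 0.788, 0.615, 0.0]
contact_force: [-0.4, 0.2, 0.3]
width: 0.0001
gripper_force: 0.0
```

```bash
python3 - <<'E'
from h import *
go((.542,-.441,.17),-14)
d=im('wrist','w1.png');w=cloud(d);P=w.reshape(-1,3)
print('cam',np.linalg.inv(d['world_to_cam'])[:3].round(3).tolist())
for n,xy,r,a,b in [('handletop',(.516,-.327),.05,.228,.26),('cap',(.542,-.441),.06,.142,.17)]:
    m=(np.hypot(P[:,0]-xy[0],P[:,1]-xy[1])<r)&(P[:,2]>a)&(P[:,2]<b);Q=P[m]
    if len(Q)>5: print(n,len(Q),np.median(Q[:,2]).round(4),cv2.minAreaRect((Q[:,:2]*1000).astype(np.float32)))
E
```

```text
clk 4.8 pos [ 0.5414 -0.4398  0.4002] F [-0.4  0.2  0.3] w 0.000 shift [-0.0029, 0.002, 0.5754] turn [0.001, -0.0014, -0.0029]
cam [[0.97, -0.235, -0.066, 0.557], [-0.244, -0.934, -0.262, -0.373], [0.0, 0.27, -0.963, 0.543]]
handletop 746 0.2346 ((515.5663452148438, -325.8533630371094), (24.38774299621582, 24.208187103271484), 20.298398971557617)
cap 1026 0.1499 ((538.538330078125, -438.36834716796875), (42.41971206665039, 42.347930908203125), 75.2756576538086)
```

View pics/w1.png

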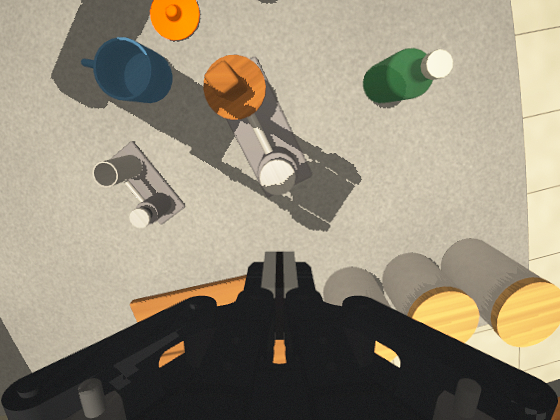

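The wrist view shows the hung brush at (225,78), the plunger cap at (277,172) and the fingertips at (280,260). The measured heights of 0.235 and 0.150 fit the text. Next I'll press the plunger.

Request:
carry_out(delta_pos=[[0,0,0.1],[0,0,0.2],[0,0,0.3],[0,0,0.4],[0,0,0.5],[0,0,0.58],[0,0,0.61],[0,0,0.63],[0,0,0.645],[0,0,0.655],[0,0,0.665],[0,0,0.667]], turn=[[0,0,0],[0,0,0],[0,0,0],[0,0,0],[0,0,0],[0,0,0],[0,0,0],[0,0,0],[0,0,0],[0,0,0],[0,0,0],[0,0,0]], claw=[1,1,1,1,1,1,1,1,1,1,1,1])

```text
clock: 6.05
position: [0.5412, -0.4417, 0.1351]
ee_rot: [0.001, 0.789, 0.614, 0.001]
contact_force: [-2.5, 5.8, 7.8]
width: 0.0001
gripper_force: 4.0
```

```bash
python3 -c "
from h import *
go((.54,-.44,.130),-14)"
```

```text
clk 6.0 pos [ 0.5412 -0.4417  0.1351] F [-2.5  5.8  7.8] w 0.000 shift [0.0035, -0.0039, 0.0128] turn [0.0034, -0.0012, -0.0082]
```

Request:
carry_out(delta_pos=[[0,0,0.004],[0,0,0.008],[0,0,0.011],[0,0,0.011],[0,0,0.011],[0,0,0.011]], turn=[[0,0,0],[0,0,0],[0,0,0],[0,0,0],[0,0,0],[0,0,0]], claw=[1,1,1,1,1,1])

```text
clock: 6.65
position: [0.5412, -0.4418, 0.132]
ee_rot: [0.001, 0.789, 0.614, 0.001]
contact_force: [-2.5, 5.5, 10.2]
width: -0.0
gripper_force: 5.1
```

Request:
carry_out(delta_pos=[[0,0,0.004],[0,0,0.008],[0,0,0.01],[0,0,0.01],[0,0,0.01],[0,0,0.01]], turn=[[0,0,0],[0,0,0],[0,0,0],[0,0,0],[0,0,0],[0,0,0]], claw=[1,1,1,1,1,1])

```text
clock: 7.25
position: [0.5413, -0.4418, 0.1319]
ee_rot: [0.002, 0.789, 0.614, 0.001]
contact_force: [-5.9, 7.8, 23.5]
width: -0.0003
gripper_force: 12.0
```

At the stop: the force rose to 23 N with no further travel. I'll raise the tool and go above the brush.

Request:
carry_out(delta_pos=[[0,0,-0.1],[0,0,-0.25],[0,0,-0.4],[0,0,-0.55],[0,0,-0.55],[0,0,-0.55],[0,0,-0.55],[0,0,-0.55]], turn=[[0,0,0],[0,0,0],[0,0,0.5],[0,0,1],[0,0,1],[0,0,1],[0,0,1],[0,0,1]], claw=[1,1,1,1,-1,-1,-1,-1])

```text
clock: 8.05
position: [0.5407, -0.4428, 0.3443]
ee_rot: [0.001, 0.921, 0.389, 0.0]
contact_force: [0.0, 0.1, -0.9]
width: 0.058
gripper_force: 0.0
```

```bash
python3 - <<'E'
from h import *
go((.516,-.326,.345),-69.7)
E
```

```text
clk 8.1 pos [ 0.5407 -0.4428  0.3443] F [ 0.   0.1 -0.9] w 0.058 shift [0.1663, -0.2477, -0.0019] turn [0.0021, -0.0004, 0.8511]
```

Request:
carry_out(delta_pos=[[0.166,-0.248,0],[0.166,-0.248,0],[0.166,-0.248,0],[0.166,-0.248,0],[0.166,-0.248,0],[0.166,-0.248,0],[0.166,-0.248,0]], turn=[[0,0,0.85],[0,0,0.85],[0,0,0.85],[0,0,0.85],[0,0,0.85],[0,0,0.85],[0,0,0.85]], claw=[-1,-1,-1,-1,-1,-1,-1])

```text
clock: 8.75
position: [0.5161, -0.3272, 0.3432]
ee_rot: [-0.0, 0.984, 0.176, -0.0]
contact_force: [-0.7, 0.3, -0.6]
width: 0.0854
gripper_force: 0.0
```

```bash
python3 - <<'E'
from h import *
d=im('wrist','w2.png');w=cloud(d);P=w.reshape(-1,3)
for n,xy,r,a,b in [('handletop',(.516,-.327),.03,.228,.25),('guard',(.516,-.327),.05,.143,.152)]:
    m=(np.hypot(P[:,0]-xy[0],P[:,1]-xy[1])<r)&(P[:,2]>a)&(P[:,2]<b);Q=P[m]
    if len(Q)>5: print(n,len(Q),np.median(Q[:,2]).round(4),cv2.minAreaRect((Q[:,:2]*1000).astype(np.float32)))
for q in ['holder','brush']: print([(np.round(r['point'],3).tolist(),round(r['score'],2)) for r in manip.place_of('wrist',q)])
go((.516,-.326,.180),-69.7)
E
```

```text
handletop 883 0.2347 ((515.7035522460938, -326.17181396484375), (23.730548858642578, 23.296098709106445), 20.336353302001953)
guard 2415 0.146 ((517.454833984375, -325.4061584472656), (67.026611328125, 70.6982421875), 19.702787399291992)
[([0.301, -0.381, 0.003], 0.8)]
[([0.514, -0.324, 0.018], 0.9)]
clk 8.9 pos [ 0.516  -0.3267  0.3435] F [-0.1 -1.2  0.5] w 0.085 shift [0.0007, -0.0015, 0.4087] turn [-0.0012, 0.0007, -0.0025]
```

Request:
carry_out(delta_pos=[[0,0,0.1],[0,0,0.2],[0,0,0.3],[0,0,0.37],[0,0,0.404],[0,0,0.404],[0,0,0.404],[0,0,0.404],[0,0,0.404],[0,0,0.404],[0,0,0.404],[0,0,0.404]], turn=[[0,0,0],[0,0,0],[0,0,0],[0,0,0],[0,0,0],[0,0,0],[0,0,0],[0,0,0],[0,0,0],[0,0,0],[0,0,0],[0,0,0]], claw=[-1,-1,-1,-1,-1,-1,1,1,1,1,1,1], force=70)

```text
clock: 10.1
position: [0.5164, -0.3263, 0.1836]
ee_rot: [0.001, 0.984, 0.176, 0.001]
contact_force: [-1.0, -0.6, 4.7]
width: 0.0233
gripper_force: 69.0
```

```bash
python3 - <<'E'
from h import *
s=manip.get_state();print(s['position'],s['width'],s['gripper_force'],s['contact_force'],s['qpos'].round(2))
im('scene')
for q in ['jar_tall','jar_low','jar_round','brush']: print(q,[(np.round(r['point'],3).tolist(),round(r['score'],2)) for r in manip.place_of('scene',q)])
E
```

```text
[ 0.51644261 -0.32631063  0.18357699] 0.023317699259045498 69.03973460197449 [-1.01468949 -0.55436281  4.70484847] [-0.68  0.36  1.5  -0.    1.28  0.54]
jar_tall [([0.591, -0.017, 0.002], 0.68)]
jar_low [([0.451, -0.052, -0.001], 0.71)]
jar_round [([0.544, -0.441, 0.146], 0.69), ([0.584, -0.165, 0.004], 0.63)]
brush [([0.542, -0.439, 0.147], 0.46)]
```

Request:
carry_out(delta_pos=[[0,0,-0.1],[0,0,-0.2],[0,0,-0.3],[0,0,-0.4],[0,0,-0.42],[0,0,-0.42],[0,0,-0.42]], turn=[[0,0,0],[0,0,0],[0,0,0],[0,0,0],[0,0,0],[0,0,0],[0,0,0]], claw=[1,1,1,1,1,1,1])

```text
clock: 11.05
position: [0.5153, -0.3252, 0.3483]
ee_rot: [-0.002, 0.984, 0.176, -0.001]
contact_force: [0.3, -0.4, -2.4]
width: 0.0234
gripper_force: 69.1
```

```bash
python3 - <<'E'
from h import *
s=manip.get_state();print(s['contact_force'])
go((.5915,-.019,.355),-69.7)
E
```

```text
[ 0.30938926 -0.42543799 -2.35926636]
clk 11.1 pos [ 0.5153 -0.3252  0.3483] F [ 0.3 -0.4 -2.4] w 0.023 shift [0.4437, -0.6524, -0.0154] turn [-0.0065, 0.0036, -0.0017]
```

Request:
carry_out(delta_pos=[[0.07,-0.1,0],[0.14,-0.2,0],[0.2,-0.3,0],[0.27,-0.4,0],[0.34,-0.5,0],[0.41,-0.6,0],[0.444,-0.652,0],[0.444,-0.652,0],[0.444,-0.652,0]], turn=[[0,0,0],[0,0,0],[0,0,0],[0,0,0],[0,0,0],[0,0,0],[0,0,0],[0,0,0],[0,0,0]], claw=[1,1,1,1,1,1,1,1,1])

```text
clock: 11.95
position: [0.5915, -0.0193, 0.3481]
ee_rot: [-0.0, 0.984, 0.176, -0.002]
contact_force: [-0.1, -0.3, -0.9]
width: 0.0233
gripper_force: 69.2
```

```bash
cat > look.py <<'E'
import sys
from h import *
def look(cams,items,verbose=True):
    W=[(c,cloud(im(c))) for c in cams]
    for n in items:
        xy,h=items[n]
        for c,w in W:
            P=w.reshape(-1,3);m=(np.hypot(P[:,0]-xy[0],P[:,1]-xy[1])<.065)&(P[:,2]>h-.008)&(P[:,2]<h+.006);Q=P[m]
            if len(Q)>20:
                r=cv2.minAreaRect((Q[:,:2]*1000).astype(np.float32));print(n,c,len(Q),np.round(r[0],1),np.round(r[1],1),round(r[2],1))
            else: print(n,c,len(Q))
J={'tall':((.5915,-.019),.105),'low':((.449,-.053),.08),'round':((.584,-.166),.095)}
E
cat > tip.py <<'E'
from h import *
def tip(c,xy):
    w=cloud(im(c));P=w.reshape(-1,3)
    m=(np.hypot(P[:,0]-xy[0],P[:,1]-xy[1])<.03)&(P[:,2]>.15)&(P[:,2]<.29);Q=P[m]
    for a in np.arange(.17,.29,.02):
        q=Q[(Q[:,2]>a)&(Q[:,2]<a+.02)]
        if len(q)>5: print(c,round(a,2),len(q),q.mean(0).round(4),np.ptp(q[:,:2],axis=0).round(3))
E
python3 - <<'E'
from look import *; from tip import tip
look(['scene','side'],J)
tip('side',(.5915,-.019))
go((.5915,-.019,.24),-69.7)
E
```

```text
tall scene 280 [592.7 -19.2] [63.8 61.4] 81.7
tall side 288 [590.9 -19.1] [67.5 61.4] 83.2
low scene 217 [449.6 -54.8] [60.  63.7] 52.1
low side 300 [447.6 -53.3] [66.8 63.9] 51.9
round scene 234 [ 584.8 -167.7] [60.4 62.3] 4.2
round side 174 [ 582.3 -164.7] [64.9 57.8] 75.0
side 0.17 7 [ 0.588  -0.0132  0.1878] [0.015 0.012]
side 0.19 101 [ 0.5896 -0.01    0.2009] [0.031 0.018]
side 0.21 122 [ 0.5891 -0.0102  0.2193] [0.03  0.024]
side 0.23 128 [ 0.5895 -0.0103  0.2393] [0.032 0.028]
side 0.25 152 [ 0.59   -0.011   0.2602] [0.032 0.024]
side 0.27 82 [ 0.5906 -0.0166  0.276 ] [0.023 0.023]
clk 12.1 pos [ 0.5918 -0.0208  0.3494] F [-0.   0.6 -0.9] w 0.023 shift [0.0013, -0.0045, 0.2736] turn [-0.001, 0.0038, -0.0048]
```

Request:
carry_out(delta_pos=[[0,0,0.1],[0,0,0.18],[0,0,0.23],[0,0,0.28],[0,0,0.33],[0,0,0.37],[0,0,0.41],[0,0,0.437],[0,0,0.437],[0,0,0.437],[0,0,0.437]], turn=[[0,0,0],[0,0,0],[0,0,0],[0,0,0],[0,0,0],[0,0,0],[0,0,0],[0,0,0],[0,0,0],[0,0,0],[0,0,0]], claw=[1,1,1,1,1,1,1,1,1,1,1])

```text
clock: 13.2
position: [0.593, -0.02, 0.1767]
ee_rot: [0.0, 0.984, 0.176, 0.001]
contact_force: [0.7, 0.3, -0.7]
width: 0.0232
gripper_force: 69.3
```

Request:
carry_out(delta_pos=[[0,0,0.008],[0,0,0.008],[0,0,0.008],[0,0,-0.08],[0,0,-0.17],[0,0,-0.205],[0,0,-0.205],[0,0,-0.1],[0,0,-0.03],[0,0,0.008],[0,0,0.008],[0,0,0.008]], turn=[[0,0,0],[0,0,0],[0,0,0],[0,0,0],[0,0,0],[0,0,0],[0,0,0],[0,0,0],[0,0,0],[0,0,0],[0,0,0],[0,0,0]], claw=[1,1,1,1,1,1,1,1,1,1,1,1])

```text
clock: 14.4
position: [0.5916, -0.0195, 0.1712]
ee_rot: [-0.0, 0.984, 0.176, -0.001]
contact_force: [-0.5, 0.4, -0.9]
width: 0.0235
gripper_force: 69.1
```

Request:
carry_out(delta_pos=[[0,0,0],[0,0,0],[0,0,0]], turn=[[0,0,0],[0,0,0],[0,0,0]], claw=[1,1,1])

```text
clock: 14.7
position: [0.5925, -0.0197, 0.1729]
ee_rot: [0.0, 0.984, 0.176, 0.0]
contact_force: [0.2, 0.2, -0.4]
width: 0.0233
gripper_force: 69.1
```

```bash
python3 - <<'E'
from look import *
look(['scene','side'],J)
go((.449,-.0535,.33),-69.7)
E
```

```text
tall scene 203 [592.8 -21.2] [63.8 60.5] 82.6
tall side 229 [591.2 -17.7] [67.1 61.1] 82.1
low scene 220 [448.8 -53.8] [60.5 67. ] 52.2
low side 305 [447.  -54.5] [64.9 64.3] 52.9
round scene 245 [ 584.9 -168.5] [60.2 61.5] 52.9
round side 170 [ 579.9 -168.3] [54.1 67.1] 11.1
clk 14.8 pos [ 0.5925 -0.0197  0.1728] F [ 0.2 -0.3 -1.1] w 0.023 shift [-0.3655, -0.0447, -0.3932] turn [0.0004, -0.0011, -0.0018]
```

Request:
carry_out(delta_pos=[[0,0,-0.1],[0,0,-0.2],[0,0,-0.3],[0,0,-0.393],[0,0,-0.393],[-0.09,-0.01,-0.393],[-0.18,-0.02,-0.393],[-0.27,-0.033,-0.393],[-0.3655,-0.0447,-0.393],[-0.3655,-0.0447,-0.393],[-0.3655,-0.0447,-0.393]], turn=[[0,0,0],[0,0,0],[0,0,0],[0,0,0],[0,0,0],[0,0,0],[0,0,0],[0,0,0],[0,0,0],[0,0,0],[0,0,0]], claw=[1,1,1,1,1,1,1,1,1,1,1])

```text
clock: 15.9
position: [0.4484, -0.0535, 0.3295]
ee_rot: [-0.0, 0.985, 0.175, 0.0]
contact_force: [0.8, -0.3, -1.1]
width: 0.0233
gripper_force: 69.1
```

```bash
python3 - <<'E'
from look import *; from tip import tip
look(['scene','side'],J)
tip('side',(.449,-.053))
go((.4485,-.0535,.172),-69.7)
E
```

```text
tall scene 270 [592.5 -19.2] [63.9 63.1] 82.1
tall side 285 [590.7 -19. ] [66.5 60.9] 83.2
low scene 212 [449.  -54.1] [60.2 65.2] 52.5
low side 304 [446.4 -53.5] [63.8 64.4] 51.7
round scene 236 [ 584.5 -168.2] [60.7 60.6] 37.2
round side 193 [ 583.4 -165.9] [65.2 60.1] 87.4
side 0.17 96 [ 0.4475 -0.043   0.1807] [0.031 0.021]
side 0.19 120 [ 0.448  -0.0428  0.1996] [0.032 0.021]
side 0.21 126 [ 0.4477 -0.043   0.2199] [0.031 0.024]
side 0.23 141 [ 0.4478 -0.0438  0.2407] [0.031 0.024]
side 0.25 86 [ 0.4486 -0.0492  0.2562] [0.025 0.02 ]
clk 16.1 pos [ 0.4499 -0.0534  0.3293] F [ 0.  -0.8 -1.1] w 0.023 shift [-0.0034, -0.0009, 0.3933] turn [-0.0005, -0.0004, -0.0012]
```

Request:
carry_out(delta_pos=[[0,0,0.1],[0,0,0.17],[0,0,0.22],[0,0,0.27],[0,0,0.32],[0,0,0.36],[0,0,0.392],[0,0,0.392],[0,0,0.392],[0,0,0.392]], turn=[[0,0,0],[0,0,0],[0,0,0],[0,0,0],[0,0,0],[0,0,0],[0,0,0],[0,0,0],[0,0,0],[0,0,0]], claw=[1,1,1,1,1,1,1,1,1,1])

```text
clock: 17.05
position: [0.45, -0.0536, 0.1735]
ee_rot: [0.0, 0.984, 0.176, 0.001]
contact_force: [-0.4, -0.5, -0.6]
width: 0.0227
gripper_force: 69.1
```

Request:
carry_out(delta_pos=[[0,0,0],[0,0,-0.08],[0,0,-0.14],[0,0,-0.14],[0,0,-0.14],[0,0,-0.08],[0,0,-0.03],[0,0,0],[0,0,0],[0,0,0],[0,0,0]], turn=[[0,0,0],[0,0,0],[0,0,0],[0,0,0],[0,0,0],[0,0,0],[0,0,0],[0,0,0],[0,0,0],[0,0,0],[0,0,0]], claw=[1,1,1,1,1,1,1,1,1,1,1])

```text
clock: 18.15
position: [0.4493, -0.0536, 0.1732]
ee_rot: [0.0, 0.984, 0.176, 0.0]
contact_force: [-0.3, -0.1, 0.1]
width: 0.0235
gripper_force: 69.1
```

```bash
python3 - <<'E'
from look import *
look(['scene','side'],J)
go((.584,-.1665,.33),-69.7)
E
```

```text
tall scene 269 [592.2 -19.9] [61.9 62.5] 81.8
tall side 285 [590.9 -18.3] [64.2 61.1] 81.1
low scene 231 [449.8 -54.9] [60.4 65.4] 53.6
low side 309 [447.  -53.4] [65.5 64.4] 51.7
round scene 235 [ 584.8 -167.4] [60.7 61.6] 5.2
round side 194 [ 583.2 -165.7] [61.4 65.3] 31.4
clk 18.2 pos [ 0.4495 -0.0536  0.1735] F [-0.   0.1 -1.4] w 0.023 shift [0.2184, 0.3814, -0.3907] turn [0.0015, -0.0022, -0.0019]
```

Request:
carry_out(delta_pos=[[0,0,-0.1],[0,0,-0.2],[0,0,-0.3],[0,0,-0.39],[0,0,-0.39],[0.055,0.095,-0.39],[0.11,0.19,-0.39],[0.165,0.285,-0.39],[0.218,0.381,-0.39],[0.218,0.381,-0.39],[0.218,0.381,-0.39]], turn=[[0,0,0],[0,0,0],[0,0,0],[0,0,0],[0,0,0],[0,0,0],[0,0,0],[0,0,0],[0,0,0],[0,0,0],[0,0,0]], claw=[1,1,1,1,1,1,1,1,1,1,1])

```text
clock: 19.35
position: [0.5835, -0.1667, 0.327]
ee_rot: [-0.001, 0.985, 0.175, -0.001]
contact_force: [0.1, 0.5, -0.2]
width: 0.0233
gripper_force: 69.6
```

```bash
python3 - <<'E'
from look import *
look(['scene','side'],J)
go((.584,-.1665,.172),-69.7)
E
```

```text
tall scene 268 [592.2 -20.5] [63.8 62.1] 80.2
tall side 282 [590.9 -18.5] [63.8 62.3] 83.1
low scene 108 [439.1 -67.8] [32.6 63.3] 44.2
low side 294 [447.2 -54. ] [65.9 64.9] 52.7
round scene 237 [ 584.2 -167.7] [60.3 61.4] 58.1
round side 186 [ 583.4 -166.2] [62.8 62.5] 60.4
clk 19.4 pos [ 0.5826 -0.1656  0.3284] F [-0.1 -0.3 -0.6] w 0.023 shift [0.0028, 0.0038, 0.3911] turn [-0.0028, 0.0019, -0.0014]
```

Request:
carry_out(delta_pos=[[0,0,0.1],[0,0,0.17],[0,0,0.22],[0,0,0.27],[0,0,0.32],[0,0,0.36],[0,0,0.39],[0,0,0.39],[0,0,0.39],[0,0,0.39]], turn=[[0,0,0],[0,0,0],[0,0,0],[0,0,0],[0,0,0],[0,0,0],[0,0,0],[0,0,0],[0,0,0],[0,0,0]], claw=[1,1,1,1,1,1,1,1,1,1])

```text
clock: 20.45
position: [0.5841, -0.1664, 0.1742]
ee_rot: [0.001, 0.984, 0.176, 0.001]
contact_force: [-0.7, -0.6, -1.0]
width: 0.0233
gripper_force: 69.5
```

Request:
carry_out(delta_pos=[[0,0,0],[0,0,-0.08],[0,0,-0.16],[0,0,-0.18],[0,0,-0.18],[0,0,-0.1],[0,0,-0.03],[0,0,0],[0,0,0],[0,0,0],[0,0,0]], turn=[[0,0,0],[0,0,0],[0,0,0],[0,0,0],[0,0,0],[0,0,0],[0,0,0],[0,0,0],[0,0,0],[0,0,0],[0,0,0]], claw=[1,1,1,1,1,1,1,1,1,1,1])

```text
clock: 21.55
position: [0.5844, -0.1667, 0.1741]
ee_rot: [0.001, 0.984, 0.176, 0.001]
contact_force: [0.3, 0.6, -0.4]
width: 0.0235
gripper_force: 69.6
```

```bash
python3 - <<'E'
from look import *
look(['scene','side'],J)
go((.516,-.326,.36),-69.7)
E
```

```text
tall scene 271 [592.3 -19.9] [62.3 62.1] 81.1
tall side 282 [591.3 -18.8] [65.7 61.6] 82.4
low scene 44 [432.9 -75.6] [12.  63.3] 58.2
low side 298 [448.  -54.1] [65.5 66.1] 52.4
round scene 259 [ 589.6 -174.5] [60.3 46.3] 41.6
round side 259 [ 582.9 -164.4] [61.4 61.2] 11.0
clk 21.6 pos [ 0.5843 -0.1666  0.1742] F [ 0.3  0.  -1.1] w 0.023 shift [-0.2972, 0.3156, -0.4646] turn [0.0031, -0.0036, -0.0019]
```

Request:
carry_out(delta_pos=[[0,0,-0.1],[0,0,-0.2],[0,0,-0.3],[0,0,-0.4],[0,0,-0.462],[-0.06,0.063,-0.462],[-0.12,0.126,-0.462],[-0.18,0.189,-0.462],[-0.24,0.252,-0.462],[-0.297,0.3155,-0.462],[-0.297,0.3155,-0.462],[-0.297,0.3155,-0.462]], turn=[[0,0,0],[0,0,0],[0,0,0],[0,0,0],[0,0,0],[0,0,0],[0,0,0],[0,0,0],[0,0,0],[0,0,0],[0,0,0],[0,0,0]], claw=[1,1,1,1,1,1,1,1,1,1,1,1])

```text
clock: 22.85
position: [0.5155, -0.3263, 0.3582]
ee_rot: [0.0, 0.985, 0.175, 0.001]
contact_force: [-0.4, 0.8, -1.4]
width: 0.0232
gripper_force: 69.7
```

```bash
python3 - <<'E'
from look import *
look(['scene','side'],{'can':((.516,-.326),.14)})
from tip import tip
tip('scene',(.516,-.326))
go((.516,-.3265,.1845),-69.7)
E
```

```text
can scene 253 [ 516.2 -327.8] [55.8 55.9] 78.9
can side 139 [ 513.6 -325.8] [54.  56.4] 34.2
scene 0.19 58 [ 0.5255 -0.3327  0.2051] [0.026 0.028]
scene 0.21 139 [ 0.5268 -0.3317  0.2195] [0.026 0.031]
scene 0.23 159 [ 0.5261 -0.332   0.2393] [0.029 0.031]
scene 0.25 158 [ 0.526  -0.3317  0.2592] [0.027 0.031]
scene 0.27 206 [ 0.5228 -0.33    0.2789] [0.028 0.033]
clk 23.0 pos [ 0.5161 -0.3249  0.3582] F [-0.5  0.6 -1.2] w 0.023 shift [-0.0021, 0.0036, 0.4342] turn [0.0004, -0.0017, 0.0003]
```

Request:
carry_out(delta_pos=[[0,0.002,0.1],[0,0.002,0.16],[0,0.002,0.2],[0,0.002,0.24],[0,0.002,0.28],[0,0.002,0.32],[0,0.002,0.36],[0,0.002,0.4],[0,0.002,0.425],[0,0.002,0.432],[0,0.002,0.432]], turn=[[0,0,0],[0,0,0],[0,0,0],[0,0,0],[0,0,0],[0,0,0],[0,0,0],[0,0,0],[0,0,0],[0,0,0],[0,0,0]], claw=[1,1,1,1,1,1,1,1,1,1,1])

```text
clock: 24.1
position: [0.5163, -0.3261, 0.1849]
ee_rot: [-0.0, 0.984, 0.176, -0.0]
contact_force: [-0.2, -0.3, 0.3]
width: 0.0233
gripper_force: 69.6
```

Seated. I'll release and rise, staying straight over the handle until clear.

Request:
carry_out(delta_pos=[[0,0,0],[0,0,0],[0,0,0],[0,0,0],[0,0,0],[0,0,-0.1],[0,0,-0.2],[0,0,-0.3],[0,0,-0.4],[0,0,-0.45],[0,0,-0.45],[0,0,-0.45]], turn=[[0,0,0],[0,0,0],[0,0,0],[0,0,0],[0,0,0],[0,0,0],[0,0,0],[0,0,0],[0,0,0],[0,0,0],[0,0,0],[0,0,0]], claw=[-1,-1,-1,-1,-1,-1,-1,-1,-1,-1,-1,-1])

```text
clock: 25.3
position: [0.5158, -0.3265, 0.3644]
ee_rot: [-0.0, 0.984, 0.176, -0.0]
contact_force: [-0.3, -0.0, -1.0]
width: 0.0853
gripper_force: 0.0
```

```bash
python3 - <<'E'
from look import *
look(['wrist'],{'handletop':((.516,-.326),.236),'cap':((.54,-.44),.15)})
look(['scene','side'],J)
go((.592,-.019,.30),-8)
E
```

```text
handletop wrist 771 [ 515.3 -326.4] [24.3 23.3] 20.0
cap wrist 1193 [ 537.7 -437.6] [42.7 42.4] 24.6
tall scene 275 [591.7 -19.8] [63.  62.5] 83.0
tall side 283 [591.1 -18.6] [64.4 61.4] 81.8
low scene 214 [449.  -53.9] [61.  65.8] 52.5
low side 296 [447.5 -54. ] [64.8 65.1] 54.4
round scene 245 [ 585.1 -168.1] [60.8 62.3] 28.9
round side 191 [ 583.7 -166.9] [60.9 65.1] 22.4
clk 25.4 pos [ 0.5154 -0.3261  0.3627] F [0.2 0.2 0. ] w 0.085 shift [0.4456, -0.6536, 0.1582] turn [-0.008, -0.0002, -2.0585]
```

Request:
carry_out(delta_pos=[[0.07,-0.1,0],[0.14,-0.2,0],[0.2,-0.3,0],[0.27,-0.4,0.05],[0.34,-0.5,0.1],[0.41,-0.6,0.15],[0.4456,-0.6536,0.158],[0.4456,-0.6536,0.158],[0.4456,-0.6536,0.158]], turn=[[0,0,-0.2],[0,0,-0.4],[0,0,-0.6],[0,0,-0.8],[0,0,-1],[0,0,-1],[0,0,-1],[0,0,-1],[0,0,-1]], claw=[-1,-1,-1,-1,-1,-1,-1,-1,-1])

```text
clock: 26.35
position: [0.5922, -0.019, 0.3002]
ee_rot: [-0.0, 0.905, 0.425, -0.001]
contact_force: [0.2, -0.0, 0.1]
width: 0.0856
gripper_force: 0.0
```

Request:
carry_out(delta_pos=[[0,0,0],[0,0,0],[0,0,0],[0,0,0],[0,0,0],[0,0,0]], turn=[[0,0,-1],[0,0,-1],[0,0,-1],[0,0,-1],[0,0,-1],[0,0,-1]], claw=[-1,-1,-1,-1,-1,-1])

```text
clock: 26.95
position: [0.5926, -0.0208, 0.3017]
ee_rot: [0.0, 0.766, 0.643, -0.0]
contact_force: [-0.7, -0.4, -1.0]
width: 0.0854
gripper_force: 0.0
```

```bash
python3 - <<'E'
from look import *
look(['wrist'],J)
go((.592,-.019,.056),-8)
E
```

```text
tall wrist 980 [590.  -18.5] [60.3 60.1] 81.6
low wrist 908 [447.1 -52.9] [60.8 60.5] 52.6
round wrist 706 [ 582.1 -165.6] [60.3 62.1] 15.4
clk 27.0 pos [ 0.5926 -0.0206  0.3017] F [ 0.5  0.5 -0.1] w 0.085 shift [0.0038, -0.0022, 0.6143] turn [0.0, 0.0004, -0.0636]
```

Request:
carry_out(delta_pos=[[0.004,-0.005,0.1],[0.004,-0.005,0.2],[0.004,-0.005,0.3],[0.004,-0.005,0.4],[0.004,-0.005,0.48],[0.004,-0.005,0.55],[0.004,-0.005,0.6],[0.004,-0.005,0.613],[0.004,-0.005,0.613],[0.004,-0.005,0.613]], turn=[[0,0,-0.07],[0,0,-0.07],[0,0,-0.07],[0,0,-0.07],[0,0,-0.07],[0,0,-0.07],[0,0,-0.07],[0,0,-0.07],[0,0,-0.07],[0,0,-0.07]], claw=[-1,-1,-1,-1,-1,-1,-1,-1,-1,-1])

```text
clock: 28.0
position: [0.5921, -0.0179, 0.0576]
ee_rot: [0.001, 0.753, 0.658, 0.001]
contact_force: [0.2, 0.9, 0.6]
width: 0.0855
gripper_force: 0.0
```

Request:
carry_out(delta_pos=[[0,0,0],[0,0,0],[0,0,0],[0,0,0],[0,0,0],[0,0,-0.05],[0,0,-0.15],[0,0,-0.25],[0,0,-0.35],[0,0,-0.35]], turn=[[0,0,0],[0,0,0],[0,0,0],[0,0,0],[0,0,0],[0,0,0],[0,0,0],[0,0,0],[0,0,0],[0,0,0]], claw=[1,1,1,1,1,1,1,1,1,1], force=50)

```text
clock: 29.0
position: [0.5947, -0.0181, 0.2026]
ee_rot: [0.005, 0.753, 0.658, 0.004]
contact_force: [0.4, 0.4, -2.8]
width: 0.0598
gripper_force: 55.9
```

```bash
python3 - <<'E'
from look import *
go((.510,.3715,.20),5.9)
E
```

```text
clk 29.0 pos [ 0.5947 -0.0181  0.2026] F [ 0.4  0.4 -2.8] w 0.060 shift [0.9371, -0.3396, 0.0022] turn [0.0238, 0.0029, -0.4516]
```

Request:
carry_out(delta_pos=[[0.1,-0.036,0],[0.2,-0.072,0],[0.3,-0.11,0],[0.4,-0.145,0],[0.5,-0.18,0],[0.6,-0.22,0],[0.7,-0.254,0],[0.8,-0.29,0],[0.9,-0.326,0],[0.937,-0.34,0],[0.937,-0.34,0],[0.937,-0.34,0]], turn=[[0,0,-0.05],[0,0,-0.1],[0,0,-0.15],[0,0,-0.2],[0,0,-0.25],[0,0,-0.3],[0,0,-0.35],[0,0,-0.4],[0,0,-0.45],[0,0,-0.45],[0,0,-0.45],[0,0,-0.45]], claw=[1,1,1,1,1,1,1,1,1,1,1,1])

```text
clock: 30.2
position: [0.5057, 0.371, 0.1953]
ee_rot: [0.0, 0.67, 0.742, -0.001]
contact_force: [0.2, 0.5, -3.2]
width: 0.0593
gripper_force: 55.6
```

```bash
python3 - <<'E'
from look import *
go((.510,.3715,.0885),5.9)
w=cloud(im('side')).reshape(-1,3)
m=(np.hypot(w[:,0]-.51,w[:,1]-.3715)<.06)&(w[:,2]>.06)&(w[:,2]<.27);q=w[m];print(np.percentile(q[:,2],[0,1,2,5]))
m=(abs(w[:,0]-.52)<.06)&(abs(w[:,1]-.25)<.08)&(w[:,2]>.02)&(w[:,2]<.05);print('board top',np.median(w[m],0),m.sum())
E
```

```text
clk 30.2 pos [0.5057 0.371  0.1953] F [ 0.2  0.5 -3.2] w 0.059 shift [0.0007, 0.0114, 0.2669] turn [-0.0035, 0.0042, -0.0008]
[0.13536511 0.14011481 0.14237138 0.148469  ]
board top [0.48056867 0.28705136 0.03072181] 1542
```

Request:
carry_out(delta_pos=[[0,0.011,0.08],[0,0.011,0.14],[0,0.011,0.19],[0,0.011,0.23],[0,0.011,0.25],[0,0.011,0.26],[0,0.011,0.267],[0,0.011,0.268],[0,0.011,0.268]], turn=[[0,0,0],[0,0,0],[0,0,0],[0,0,0],[0,0,0],[0,0,0],[0,0,0],[0,0,0],[0,0,0]], claw=[1,1,1,1,1,1,1,1,1])

```text
clock: 31.15
position: [0.5111, 0.3725, 0.0901]
ee_rot: [0.0, 0.67, 0.742, 0.001]
contact_force: [-1.3, 0.5, -2.3]
width: 0.0594
gripper_force: 55.6
```

```bash
python3 - <<'E'
from look import *
go((.510,.3715,.0875),5.9)
E
```

```text
clk 31.1 pos [0.5111 0.3725 0.0901] F [-1.3  0.5 -2.3] w 0.059 shift [-0.0022, -0.0029, 0.0064] turn [0.0026, -0.0011, -0.002]
```

Request:
carry_out(delta_pos=[[0,0,0.004],[0,0,0.006],[0,0,0.006],[0,0,0.006],[0,0,0.006],[0,0,0.006],[0,0,0.006],[0,0,-0.08],[0,0,-0.18],[0,0,-0.28],[0,0,-0.38],[0,0,-0.45]], turn=[[0,0,0],[0,0,0],[0,0,0],[0,0,0],[0,0,0],[0,0,0],[0,0,0],[0,0,0],[0,0,0],[0,0,0],[0,0,0],[0,0,0]], claw=[1,1,1,-1,-1,-1,-1,-1,-1,-1,-1,-1])

```text
clock: 32.35
position: [0.5112, 0.3727, 0.2726]
ee_rot: [0.001, 0.67, 0.742, 0.002]
contact_force: [1.0, -0.4, -0.3]
width: 0.0854
gripper_force: 0.0
```

```bash
python3 - <<'E'
from look import *
J['tall']=((.510,.3715),.135)
look(['scene','side'],J)
go((.448,-.0535,.26),-37.3)
s=manip.get_state();print(s['qpos'].round(2))
E
```

```text
tall scene 120 [513.5 407.8] [60.1 56.8] 7.3
tall side 403 [511.9 407.4] [59.5 53.3] 9.5
low scene 214 [448.9 -54.3] [59.9 65.5] 51.8
low side 284 [446.2 -53.6] [65.3 64. ] 54.0
round scene 245 [ 584.7 -168.2] [60.5 62.5] 76.9
round side 20
clk 32.5 pos [0.5127 0.3735 0.2747] F [1.3 0.2 0.1] w 0.085 shift [-1.0457, -0.2699, 0.0299] turn [0.014, -0.0143, 1.4381]
[0.52 0.34 1.3  0.   1.49 0.42]
```

```bash
python3 - <<'E'
from look import *
look(['side','wrist'],{'tall':((.512,.40),.135),'round':((.584,-.166),.095)})
im('side','s2.png')
E
```

```text
tall side 630 [513.3 399.8] [59.6 64.2] 10.0
tall wrist 1432 [511.9 404.3] [60.2 60.7] 9.4
round side 20
round wrist 0
```

View pics/s2.png

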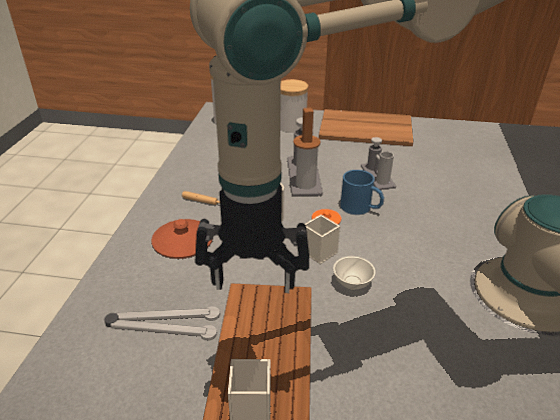

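Side picture: the tall jar stands upright on the board at (250,390). It was knocked about 32 mm along the board, to board y of about 0.132, which is still in range. I'll carry on with the low jar.

Request:
carry_out(delta_pos=[[-0.1,-0.025,0],[-0.2,-0.05,0],[-0.32,-0.08,0],[-0.44,-0.11,0],[-0.56,-0.14,0],[-0.68,-0.17,0],[-0.8,-0.2,0],[-0.9,-0.23,0.02],[-1,-0.258,0.03],[-1,-0.258,0.03],[-1,-0.258,0.03]], turn=[[0,0,0.1],[0,0,0.2],[0,0,0.3],[0,0,0.4],[0,0,0.5],[0,0,0.6],[0,0,0.7],[0,0,0.8],[0,0,0.9],[0,0,1],[0,0,1]], claw=[-1,-1,-1,-1,-1,-1,-1,-1,-1,-1,-1])

```text
clock: 33.7
position: [0.4473, -0.037, 0.2554]
ee_rot: [-0.002, 0.84, 0.542, -0.001]
contact_force: [-1.1, 0.3, -0.3]
width: 0.0853
gripper_force: 0.0
```

```bash
python3 - <<'E'
from look import *
look(['wrist','side'],J)
go((.447,-.0535,.26),-37.4)
E
```

```text
tall wrist 0
tall side 0
low wrist 1081 [447.1 -53.6] [60.4 60.1] 52.1
low side 298 [446.9 -53.7] [66.5 63.9] 52.5
round wrist 1095 [ 581.6 -165.3] [61.  62.3] 35.0
round side 190 [ 583.6 -165.1] [60.8 63.3] 46.8
clk 33.8 pos [ 0.448  -0.0357  0.2561] F [-0.3  0.3  0.4] w 0.085 shift [-0.0416, 0.0157, -0.0098] turn [-0.0051, 0.0006, 0.4433]
```

Request:
carry_out(delta_pos=[[-0.042,0.016,0],[-0.042,0.016,0],[-0.042,0.016,0.1],[-0.042,0.016,0.2],[-0.042,0.016,0.3],[-0.042,0.016,0.38],[-0.042,0.016,0.45],[-0.042,0.016,0.5],[-0.042,0.016,0.525],[-0.042,0.016,0.525],[-0.042,0.016,0.525]], turn=[[0,0,0.25],[0,0,0.45],[0,0,0.45],[0,0,0.45],[0,0,0.45],[0,0,0.45],[0,0,0.45],[0,0,0.45],[0,0,0.45],[0,0,0.45],[0,0,0.45]], claw=[-1,-1,-1,-1,-1,-1,-1,-1,-1,-1,-1])

```text
clock: 34.9
position: [0.4483, -0.0537, 0.0477]
ee_rot: [0.0, 0.897, 0.442, 0.0]
contact_force: [0.2, 0.2, 0.1]
width: 0.0852
gripper_force: 0.0
```

Request:
carry_out(delta_pos=[[0,0,0],[0,0,0],[0,0,0],[0,0,0],[0,0,0],[0,0,-0.05],[0,0,-0.15],[0,0,-0.25],[0,0,-0.35],[0,0,-0.35]], turn=[[0,0,0],[0,0,0],[0,0,0],[0,0,0],[0,0,0],[0,0,0],[0,0,0],[0,0,0],[0,0,0],[0,0,0]], claw=[1,1,1,1,1,1,1,1,1,1], force=50)

```text
clock: 35.9
position: [0.4514, -0.0551, 0.1929]
ee_rot: [0.004, 0.897, 0.441, 0.005]
contact_force: [1.4, -0.7, -2.2]
width: 0.0596
gripper_force: 55.4
```

```bash
python3 - <<'E'
from look import *
go((.520,.275,.19),5.9)
E
```

```text
clk 35.9 pos [ 0.4514 -0.0551  0.1929] F [ 1.4 -0.7 -2.2] w 0.060 shift [0.7582, -0.3684, 0.0066] turn [0.0252, -0.0002, -1.4518]
```

Request:
carry_out(delta_pos=[[0.09,-0.044,0],[0.18,-0.088,0],[0.28,-0.136,0],[0.38,-0.185,0],[0.48,-0.233,0],[0.58,-0.282,0],[0.68,-0.33,0],[0.758,-0.368,0],[0.758,-0.368,0],[0.758,-0.368,0]], turn=[[0,0,-0.12],[0,0,-0.24],[0,0,-0.36],[0,0,-0.48],[0,0,-0.6],[0,0,-0.72],[0,0,-0.84],[0,0,-1],[0,0,-1],[0,0,-1]], claw=[1,1,1,1,1,1,1,1,1,1])

```text
clock: 36.9
position: [0.5154, 0.2761, 0.1859]
ee_rot: [-0.0, 0.752, 0.659, -0.001]
contact_force: [0.2, -0.4, -2.1]
width: 0.0588
gripper_force: 55.2
```

```bash
python3 - <<'E'
from look import *
go((.520,.275,.0785),5.9)
w=cloud(im('side')).reshape(-1,3)
m=(np.hypot(w[:,0]-.52,w[:,1]-.275)<.06)&(w[:,2]>.06)&(w[:,2]<.27);q=w[m];print(np.percentile(q[:,2],[0,1,2,5]))
E
```

```text
clk 36.9 pos [0.5154 0.2761 0.1859] F [ 0.2 -0.4 -2.1] w 0.059 shift [-0.0006, 0.0124, 0.2684] turn [-0.0046, 0.0031, -0.4495]
[0.13564855 0.13957608 0.14155428 0.14690548]
```

Request:
carry_out(delta_pos=[[0,0.012,0.03],[0,0.012,0.08],[0,0.012,0.14],[0,0.012,0.19],[0,0.012,0.23],[0,0.012,0.25],[0,0.012,0.26],[0,0.012,0.266],[0,0.012,0.27],[0,0.012,0.27]], turn=[[0,0,-0.2],[0,0,-0.45],[0,0,-0.45],[0,0,-0.45],[0,0,-0.45],[0,0,-0.45],[0,0,-0.45],[0,0,-0.45],[0,0,-0.45],[0,0,-0.45]], claw=[1,1,1,1,1,1,1,1,1,1])

```text
clock: 37.95
position: [0.5214, 0.2754, 0.0798]
ee_rot: [0.0, 0.67, 0.742, 0.0]
contact_force: [0.4, -0.2, -1.4]
width: 0.0592
gripper_force: 55.2
```

```bash
python3 - <<'E'
from look import *
go((.520,.275,.0765),5.9)
E
```

```text
clk 38.0 pos [0.5214 0.2754 0.0798] F [ 0.4 -0.2 -1.4] w 0.059 shift [-0.0005, -0.0036, 0.0083] turn [0.0019, -0.0006, -0.0021]
```

Request:
carry_out(delta_pos=[[0,0,0.004],[0,0,0.007],[0,0,0.007],[0,0,0.007],[0,0,0.007],[0,0,0.007],[0,0,0.007],[0,0,-0.08],[0,0,-0.18],[0,0,-0.28],[0,0,-0.38],[0,0,-0.45]], turn=[[0,0,0],[0,0,0],[0,0,0],[0,0,0],[0,0,0],[0,0,0],[0,0,0],[0,0,0],[0,0,0],[0,0,0],[0,0,0],[0,0,0]], claw=[1,1,1,-1,-1,-1,-1,-1,-1,-1,-1,-1])

```text
clock: 39.15
position: [0.5218, 0.2756, 0.2624]
ee_rot: [0.001, 0.67, 0.742, 0.002]
contact_force: [0.8, 0.3, 0.5]
width: 0.0857
gripper_force: 0.0
```

```bash
python3 - <<'E'
from look import *
J['tall']=((.512,.404),.135);J['low']=((.521,.275),.11)
look(['scene','side'],J)
go((.583,-.166,.26),-15)
E
```

```text
tall scene 146 [513.8 402.7] [58.8 65.7] 8.1
tall side 582 [512.5 404.4] [60.  63.1] 8.6
low scene 188 [522.9 274.8] [61.6 65. ] 6.0
low side 435 [521.3 275.1] [60.1 62.8] 5.7
round scene 237 [ 584. -168.] [60.6 61.2] 43.2
round side 0
clk 39.2 pos [0.5234 0.2763 0.2643] F [-0.2  0.2  0.9] w 0.085 shift [-1.1151, 0.0354, 0.008] turn [0.0169, -0.0083, 0.695]
```

Request:
carry_out(delta_pos=[[-0.1,0.003,0],[-0.2,0.006,0],[-0.32,0.01,0],[-0.44,0.014,0],[-0.56,0.018,0],[-0.68,0.022,0],[-0.8,0.026,0],[-0.92,0.03,0],[-1,0.033,0],[-1,0.033,0],[-1,0.033,0]], turn=[[0,0,0.07],[0,0,0.14],[0,0,0.21],[0,0,0.28],[0,0,0.35],[0,0,0.42],[0,0,0.5],[0,0,0.6],[0,0,0.7],[0,0,0.7],[0,0,0.7]], claw=[-1,-1,-1,-1,-1,-1,-1,-1,-1,-1,-1])

```text
clock: 40.35
position: [0.5743, -0.1216, 0.2578]
ee_rot: [-0.001, 0.795, 0.607, -0.0]
contact_force: [-0.5, 0.1, 0.1]
width: 0.0849
gripper_force: 0.0
```

```bash
python3 - <<'E'
from look import *
look(['wrist','scene','side'],{'round':J['round']})
go((.583,-.166,.051),-15)
E
```

```text
round wrist 947 [ 581.8 -166.2] [61.3 60.3] 52.0
round scene 244 [ 584.2 -168.4] [60.5 61.4] 41.3
round side 191 [ 583.5 -165.9] [63.4 62.6] 68.0
clk 40.5 pos [ 0.5745 -0.1199  0.2588] F [ 0.5  0.1 -0.1] w 0.085 shift [-0.1061, 0.051, 0.5194] turn [-0.0023, -0.0014, -0.0021]
```

Request:
carry_out(delta_pos=[[-0.106,0.051,0],[-0.106,0.051,0],[-0.106,0.051,0.1],[-0.106,0.051,0.2],[-0.106,0.051,0.3],[-0.106,0.051,0.38],[-0.106,0.051,0.45],[-0.106,0.051,0.5],[-0.106,0.051,0.516],[-0.106,0.051,0.516],[-0.106,0.051,0.516]], turn=[[0,0,0],[0,0,0],[0,0,0],[0,0,0],[0,0,0],[0,0,0],[0,0,0],[0,0,0],[0,0,0],[0,0,0],[0,0,0]], claw=[-1,-1,-1,-1,-1,-1,-1,-1,-1,-1,-1])

```text
clock: 41.6
position: [0.5845, -0.1672, 0.054]
ee_rot: [0.001, 0.794, 0.608, 0.001]
contact_force: [0.4, -0.6, 0.7]
width: 0.0856
gripper_force: 0.0
```

Request:
carry_out(delta_pos=[[0,0,0],[0,0,0],[0,0,0],[0,0,0],[0,0,0],[0,0,-0.05],[0,0,-0.15],[0,0,-0.25],[0,0,-0.35],[0,0,-0.35]], turn=[[0,0,0],[0,0,0],[0,0,0],[0,0,0],[0,0,0],[0,0,0],[0,0,0],[0,0,0],[0,0,0],[0,0,0]], claw=[1,1,1,1,1,1,1,1,1,1], force=50)

```text
clock: 42.6
position: [0.5871, -0.169, 0.1999]
ee_rot: [0.006, 0.794, 0.608, 0.003]
contact_force: [0.7, 0.0, -2.0]
width: 0.0615
gripper_force: 55.6
```

```bash
python3 - <<'E'
from look import *
go((.530,.165,.20),5.9)
E
```

```text
clk 42.6 pos [ 0.5871 -0.169   0.1999] F [ 0.7  0.  -2. ] w 0.062 shift [0.7687, -0.3561, -0.0063] turn [0.0251, 0.0079, -0.702]
```

Request:
carry_out(delta_pos=[[0.09,-0.042,0],[0.18,-0.083,0],[0.28,-0.13,0],[0.38,-0.176,0],[0.48,-0.222,0],[0.58,-0.269,0],[0.68,-0.315,0],[0.769,-0.356,0],[0.769,-0.356,0],[0.769,-0.356,0]], turn=[[0,0,-0.08],[0,0,-0.16],[0,0,-0.25],[0,0,-0.34],[0,0,-0.43],[0,0,-0.52],[0,0,-0.6],[0,0,-0.7],[0,0,-0.7],[0,0,-0.7]], claw=[1,1,1,1,1,1,1,1,1,1])

```text
clock: 43.6
position: [0.5256, 0.1671, 0.1921]
ee_rot: [-0.0, 0.669, 0.743, -0.001]
contact_force: [0.4, -0.6, -2.0]
width: 0.0617
gripper_force: 55.5
```

```bash
python3 - <<'E'
from look import *
go((.530,.165,.0845),5.9)
w=cloud(im('side')).reshape(-1,3)
m=(np.hypot(w[:,0]-.53,w[:,1]-.165)<.06)&(w[:,2]>.06)&(w[:,2]<.27);q=w[m];print(np.percentile(q[:,2],[0,1,2,5]))
E
```

```text
clk 43.6 pos [0.5256 0.1671 0.1921] F [ 0.4 -0.6 -2. ] w 0.062 shift [-0.0062, 0.0107, 0.2691] turn [-0.0025, 0.0014, 0.0021]
[0.13711753 0.14072378 0.1427456  0.1488157 ]
```

Request:
carry_out(delta_pos=[[-0.005,0.01,0.08],[-0.005,0.01,0.14],[-0.005,0.01,0.19],[-0.005,0.01,0.23],[-0.005,0.01,0.25],[-0.005,0.01,0.26],[-0.005,0.01,0.267],[-0.005,0.01,0.27],[-0.005,0.01,0.27]], turn=[[0,0,0],[0,0,0],[0,0,0],[0,0,0],[0,0,0],[0,0,0],[0,0,0],[0,0,0],[0,0,0]], claw=[1,1,1,1,1,1,1,1,1])

```text
clock: 44.55
position: [0.5311, 0.165, 0.0854]
ee_rot: [0.0, 0.67, 0.742, 0.0]
contact_force: [-0.1, -0.2, -1.9]
width: 0.0616
gripper_force: 55.5
```

```bash
python3 - <<'E'
from look import *
go((.530,.165,.083),5.9)
E
```

```text
clk 44.5 pos [0.5311 0.165  0.0854] F [-0.1 -0.2 -1.9] w 0.062 shift [0.0003, -0.0028, 0.0061] turn [0.0022, -0.0002, -0.002]
```

Request:
carry_out(delta_pos=[[0,0,0.004],[0,0,0.006],[0,0,0.006],[0,0,0.006],[0,0,0.006],[0,0,0.006],[0,0,0.006],[0,0,-0.08],[0,0,-0.18],[0,0,-0.28],[0,0,-0.4],[0,0,-0.5]], turn=[[0,0,0],[0,0,0],[0,0,0],[0,0,0],[0,0,0],[0,0,0],[0,0,0],[0,0,0],[0,0,0],[0,0,0],[0,0,0],[0,0,0]], claw=[1,1,1,-1,-1,-1,-1,-1,-1,-1,-1,-1])

```text
clock: 45.75
position: [0.5309, 0.1651, 0.2874]
ee_rot: [0.001, 0.67, 0.742, 0.001]
contact_force: [0.7, -0.5, -0.6]
width: 0.0855
gripper_force: 0.0
```

Request:
carry_out(delta_pos=[[-0.1,0,0],[-0.2,0,0],[-0.3,0,0],[-0.4,0,0],[-0.5,0,0],[-0.5,0,0],[-0.5,0,0],[-0.5,0,0],[-0.5,0,0],[-0.5,0,0]], turn=[[0,0,0],[0,0,0],[0,0,0],[0,0,0],[0,0,0],[0,0,0],[0,0,0],[0,0,0],[0,0,0],[0,0,0]], claw=[-1,-1,-1,-1,-1,-1,-1,-1,-1,-1])

```text
clock: 46.75
position: [0.551, -0.0328, 0.285]
ee_rot: [-0.0, 0.669, 0.743, 0.0]
contact_force: [0.3, -0.4, -0.8]
width: 0.0854
gripper_force: 0.0
```

```bash
python3 - <<'E'
from look import *
J={'tall':((.512,.404),.135),'low':((.521,.275),.11),'round':((.531,.165),.125),'handletop':((.516,-.326),.236),'cap':((.54,-.44),.15)}
look(['scene','side'],J)
im('scene','end.png')
E
```

```text
tall scene 151 [513.9 402.7] [59.  69.1] 8.1
tall side 590 [512.7 403.9] [59.8 63.2] 9.6
low scene 191 [522.7 274.9] [61.5 66.4] 4.2
low side 444 [521.3 274.1] [59.8 63.4] 5.9
round scene 170 [530.9 164.4] [59.8 63.2] 37.8
round side 322 [529.9 166.9] [60.6 62.1] 28.7
handletop scene 151 [ 517.8 -328. ] [25.6 24. ] 18.0
handletop side 18
cap scene 424 [ 541.4 -439.7] [42.7 43.4] 23.8
cap side 1
```

View pics/end.png

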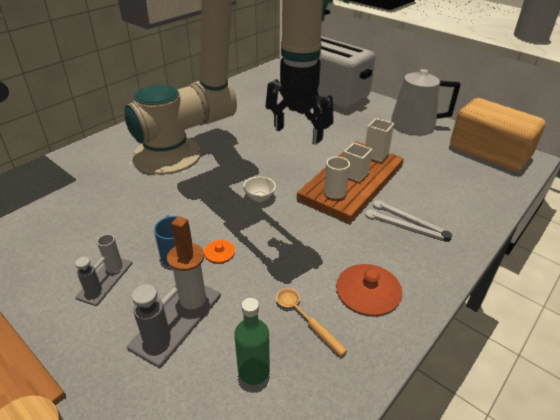

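The picture shows all three jars upright on the board at (337,178), (357,162) and (379,140). The brush hangs in its canister at (185,255), the plunger is up, and the gripper is clear of everything.

```bash
python3 -c "
from rig import manip
print(manip.sign_off())"
```

```text
the job is handed in; nothing more can be done
None
```

The job is handed in, though the hand-in gave no verdict: I pressed the plunger to its stop, scrubbed all three jars in order (tall, low, round), stood them upright on the board and hung the brush back in its canister. The tall jar was knocked about 32 mm along the board partway through but still stands within the limits.

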